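# Zero the metering valve's dial

### The job

Zero the dial of the metering valve. First close the valve: turn the bar handle on top clockwise (seen from above) until you feel the needle come snug on its seat, firmly but gently, without forcing it. Then, leaving the handle closed and snug, turn the dial beneath it by its upright post until the pointer on its far rim stands opposite the mark on the clip behind it, without disturbing the bottles, the label roll and the marker around the valve.

Things in the scene. Friction and masses are not known exactly. Their poses are not given: they have to be found in the camera images.
- valve: Metering valve on a fixed aluminium foot plate 210 x 160 x 12 mm on the table. Origin: centre of the plate's underside; the common vertical axis of dial and handle passes through it. z up; +x points to the back, where the clip stands, away from the robot give or take 20 degrees. Hose nozzles point to +y and -y. All heights given are above the table.
- handle: Closing handle on top: grey bar, 52 mm along its x, 24 mm across (pinch), 96 to 122 mm high. Origin on the axis at table height. Yaw falling closes. Friction 0.07 N m, at rest acting either way; stays where left. The seat is met at unknown 15 to 80 degrees from the start; then resistance rises 2 N m per rad. Snug: 0.3 N m (0.24 to 0.36); far more harms the seat. Let go, it stays in contact.
- handle_grip (a point): Point on the turning axis inside the handle's bar, 112 mm high, good for gripping. Fingertips 92 mm high or higher clear everything on the dial.
- gland: Brass gland, 44 mm across, 63 to 86 mm high, with the needle's hidden springy seat inside. It does not turn; its yaw does not tell where the seat is met. Origin on the axis at table height. The needle's lug bears on the seat 18 mm from the axis, so 10 N between handle and gland are 0.18 N m.
- dial: Black flat wheel 142 mm across with a knurled rim, 48 to 60 mm high, below the handle on the same axis but free of it; friction about 0.12 N m, stays where it is left. Origin on the axis at table height; +x points to the pointer, -x to the post. Stops at 92 degrees either side of the valve's +x.
- pointer (a point): Tip of the dial's pointer, a narrow aluminium rib on the rim (the far side of the wheel from the post), 82 mm from the axis, 55 mm high.
- post (a point): Centre of the top of the dial's round steel post: 14 mm in diameter, from 58 to 88 mm high, 60 mm from the axis, straight across the axis from the pointer. Fingertips 66 mm high reach it without rubbing on the dial.
- mark (a point): Where the pointer's tip must stand: 82 mm from the axis, 55 mm high, just in front of the narrow dark rib on the inner face of the upright steel clip (18 mm wide, 68 mm high, 97 mm from the axis) behind the dial. The clip is clamped on its arc rail, up to 17 degrees either side of the valve's +x.
- dropper_a: Brown dropper bottle, 33 x 34 x 102 mm, standing left of the valve; a bystander. Origin: centre of its base.
- dropper_b: The other brown dropper bottle, 33 x 34 x 102 mm, standing behind the first; a bystander. Origin: centre of its base.
- label_roll: White roll of labels, 79 mm across, 30 mm high, lying right of the valve; a bystander. Origin: centre of its underside.
- marker_black: Marker pen, 135 mm long, 17 mm thick, lying in front of the valve; a bystander. Origin: middle of its underside.

How it is judged:
By the outcome, as a careful person would: the job done as asked, in the order asked, and still so for the second after the job is handed in, with the robot touching nothing.
It also fails if it takes over 61 s, if anything falls off the work surface, if the arm or the gripper's body presses on something with over 40 N, if the wrist force passes 120 N, or if a joint passes its speed limit or range.

### The arm

A 6-joint arm with a two-finger parallel gripper is mounted at the origin on a cart in front of the work surface, level with it; the furniture and walls round the work are solid. World frame = base frame: x ahead of the robot, y to its left, z up, the work surface at z = 0. Lengths are in mm, angles in rad, forces in N, time in s.
With the tool pointing down it reaches from about 275 to 825 mm from the base axis. Payload 5.2 kg.
Tool frame: the origin (TCP) lies on the centre line of the jaws, within the pads' length; the fingertips stand 22 mm ahead of it and the grasp point (between the pads) lies 3 mm ahead of it; z points along the fingers, y is the line along which they close (so a half turn about z gives the same grasp; the last joint's range is limited). The gripper opens to 93 mm and grips with 3 to 60 N. Pads are 15 mm wide; open, the fingers measure 128 mm over their backs; the gripper's body (75 mm by 188 mm) begins 65 mm behind the grasp point.
Start: joints at [1.099, 0.259, 1.535, -0, 1.348, -0.203], TCP at [146.044, 530.26, 206.553] pointing down, gripper open.
Joint ranges: [-3.14, 3.14], [-0.91, 2.08], [0.19, 2.58], [-1.22, 4.36], [0.22, 2.71], [-3.12, 3.12]. Speed limits (rad/s): [2.57, 2.57, 3.14, 3.14, 3.14, 3.14].

### API

Orientations are given as a unit quaternion [x, y, z, w].
In Python, from bench import * gives the robot as it stands. Calls block until the motion is done:
- move_pose(position, orientation): joint-space move of the TCP to a pose.
- move_linear(position, orientation=None, v=150): straight line of the TCP; orientation=None keeps the orientation; v is the mean speed in mm/s.
- goto_joints(angles): joint-space move.
- grip(opening, strength=None): finger opening in mm; strength is the grip in N (None keeps the last); returns when the fingers have stopped.
- wait(seconds).
- solve_ik(position, orientation): joint angles nearest the present ones, or None.
- get_obs(): the state.
- read_camera(name): name is "scene" or "top"; returns a dict with "frame" (420x560x3 uint8, red, green, blue), "vfov" (degrees; the focal length in pixels is half the picture's height over the tangent of half this angle, whatever the lens; pixels are square), "cx", "cy" (the principal point, pixels), "rvec" (rotation vector, rad) and "tvec" (3), from world to camera coordinates, as OpenCV has them. Camera axes: x right, y down, z forward; pixel columns grow to the right and rows downward; lengths in mm; the calibration is good to about 2 mm. A picture is of the moment at which its call begins. There is no depth.
A pose or a line that the arm cannot do raises PlanningError and nothing moves.
- sign_off(): hands the job in; it is judged then, once.
The state is a dict: "time": time; "q": joint angles; "qvel": joint speeds; "tau": joint torques, N m; "tool_pos": TCP position; "ee_rot": TCP orientation; "wrist_force": force on the tool from outside, world axes, zero at the start; "torque": the same for the moment, N m; "finger_gap": finger opening in mm; "finger_force": force on a finger pad.
Only numpy, scipy, OpenCV 4.12 (cv2) and the standard library are available. Lean on these libraries where they do the work, as an engineer would, in place of code of your own. Each camera call takes 0.05 s, during which the arm holds its last target. There are 200 camera calls.

## Working session

There is one attempt and no reset: what is moved stays moved. The work goes in short steps, each a Python script; the robot and the scene stay as the last script left them, time stands still between calls to the robot, and variables do not carry over. Pictures are saved under pics/ and viewed, at most 10 in all, crops included, and the job is handed in when it is done.

```bash
mkdir -p pics; ls
python3 - <<'E'
from bench import *
import cv2,pickle
d={}
for n in("scene","top"):
    c=read_camera(n); d[n]=c
    cv2.imwrite(f"pics/{n}0.png",cv2.resize(c["frame"][:,:,::-1],(800,600),interpolation=cv2.INTER_CUBIC))
    print(n,{k:v for k,v in c.items() if k!="frame"})
pickle.dump(d,open("cam0.pkl","wb"))
o=get_obs();print(o)
E
```

```text
pics
scene {'vfov': 57.82839279827239, 'cx': 281.7802759252459, 'cy': 201.9694844288939, 'rvec': array([ 2.28837225, -0.93982962,  0.36367491]), 'tvec': array([-315.82780448,  395.69763   ,  625.80165512])}
top {'vfov': 52.50459240643801, 'cx': 277.01003996766804, 'cy': 206.10158285269623, 'rvec': array([ 2.19176761, -2.13975979,  0.11945025]), 'tvec': array([100.71959484, 535.48092098, 918.18733222])}
{'time': 0.1, 'q': array([ 1.09919917e+00,  2.59267702e-01,  1.53595064e+00,  1.76352413e-06,
        1.34797405e+00, -2.02806572e-01]), 'qvel': array([-0.00159431, -0.00166585, -0.00377588, -0.00137553,  0.0018327 ,
        0.00013053]), 'tau': array([ 2.96001170e-03, -4.38210368e+01, -2.84641564e+01,  7.21917674e-02,
        3.62368219e-02, -3.41010752e-05]), 'tool_pos': array([145.81337669, 529.80952279, 205.81137368]), 'ee_rot': array([ 1.33991233e-01,  9.90982194e-01, -7.54541295e-04, -2.65447047e-04]), 'wrist_force': array([ 0.16755669, -0.70020804, -0.13463601]), 'torque': array([-0.00269934, -0.00985357,  0.02298533]), 'finger_force': 0.0, 'finger_gap': 92.75594061639303}
```

View pics/scene0.png

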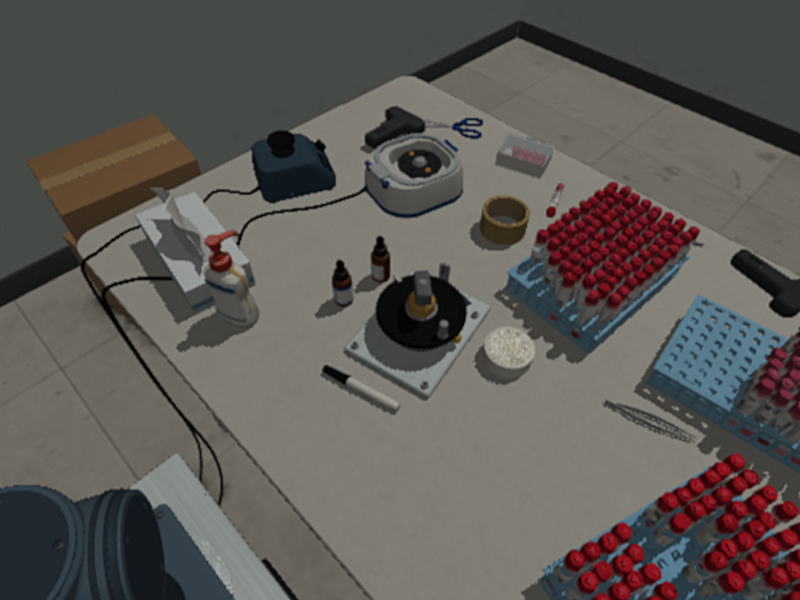

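View pics/top0.png

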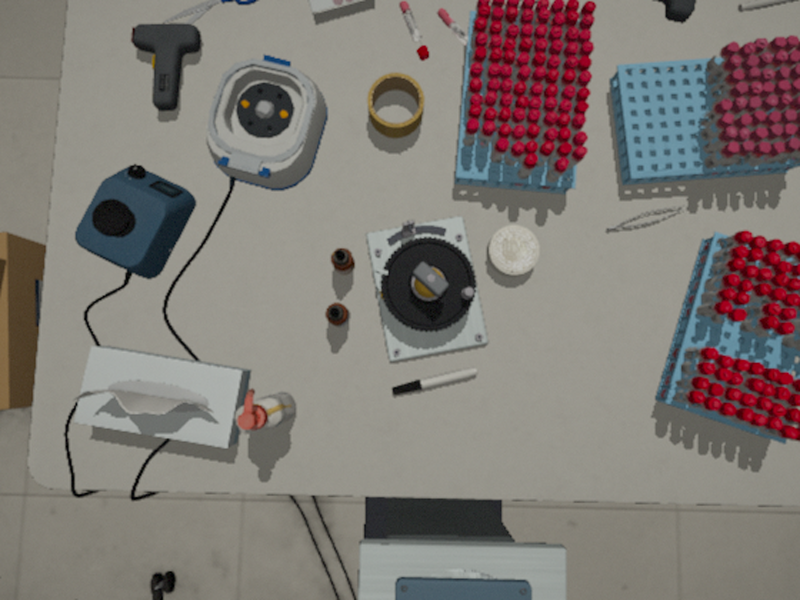

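The scene shows the valve with the handle near (422,290), the post near (443,325) and the clip near (444,270). In the top view the handle is at (430,277), the post at (468,293) and the clip at (408,230). The bystanders are close on both sides. Next I'll enlarge both views.

```bash
cat > h.py <<'E'
import numpy as np,cv2,pickle
def K(c):
    f=210/np.tan(np.radians(c["vfov"]/2)); return np.array([[f,0,c["cx"]],[0,f,c["cy"]],[0,0,1.]])
def ray(c,u,v):
    R=cv2.Rodrigues(c["rvec"])[0]; return -R.T@c["tvec"], R.T@np.linalg.inv(K(c))@[u,v,1]
def at(c,u,v,z):
    o,d=ray(c,u,v); return o+d*(z-o[2])/d[2]
def proj(c,P):
    return cv2.projectPoints(np.atleast_2d(np.float64(P)),c["rvec"],c["tvec"],K(c),None)[0][:,0]
def crop(c,x0,y0,w,h,s,name,P=None):
    im=cv2.resize(c["frame"][y0:y0+h,x0:x0+w,::-1],None,fx=s,fy=s,interpolation=cv2.INTER_CUBIC)
    if P is not None:
        for p in proj(c,P): cv2.circle(im,tuple(int(t) for t in (p-[x0,y0]+.5)*s),2,(0,255,0),-1)
    cv2.imwrite(name,im)
E
python3 - <<'E'
from h import *
d=pickle.load(open("cam0.pkl","rb"))
t,s=d["top"],d["scene"]
a=cv2.resize(t["frame"][145:260,215:385,::-1],None,fx=4.6,fy=4.6,interpolation=cv2.INTER_CUBIC)
cv2.imwrite("pics/t1.png",a)
crop(s,235,170,120,110,5.4,"pics/s1.png")
k=.7
for n,u,v,z in[("handle",430,277,122),("post",468,293,88),("clip",408,230,68),("c1",368,219,12),("c2",462,217,12),("c3",487,344,12),("c4",390,360,12),("da",337,314,102),("db",343,260,102),("roll",514,250,30),("mk1",393,390,8),("mk2",477,373,8)]:print(n,at(t,u*k,v*k,z).round(0))
E
```

```text
handle [549.  66. 122.]
post [531.   8.  88.]
clip [627.  97.  68.]
c1 [656. 161.  12.]
c2 [663.  10.  12.]
c3 [460. -32.  12.]
c4 [431. 120.  12.]
da [495. 197. 102.]
db [573. 191. 102.]
roll [607. -70.  30.]
mk1 [385. 114.   8.]
mk2 [414. -17.   8.]
```

View pics/t1.png

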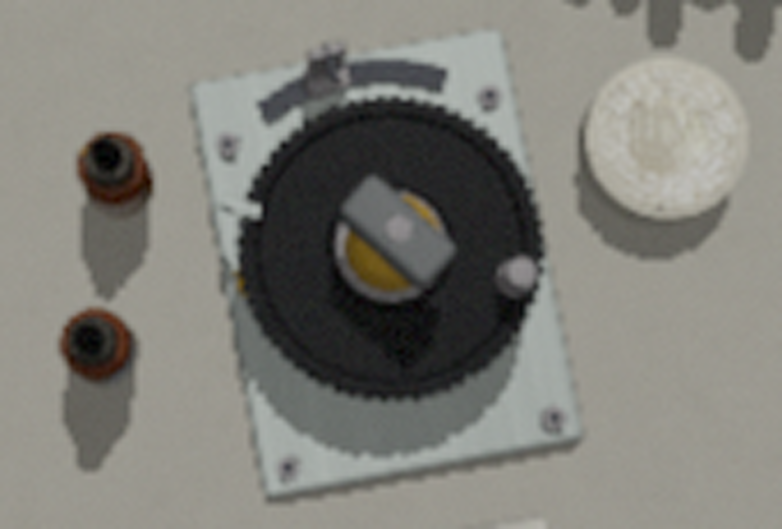

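View pics/s1.png

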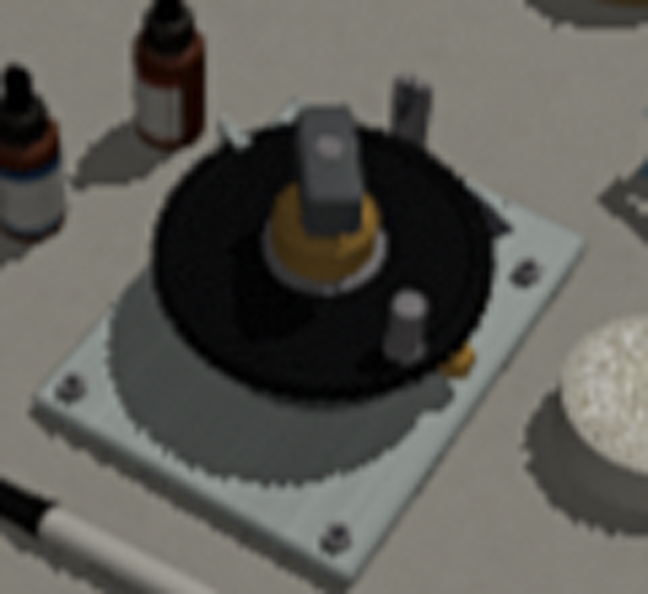

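The top crop (4.6x) shows the handle-top dot at (399,228), the post top at (517,272), the pointer rib from (222,204) to (262,212), and the clip top at about (325,50). The scene crop (5.4x) shows the dot at (330,147), the post at (409,298), the pointer at (235,130) and the clip at (412,82). Next I'll fit a model to both views.

Run:
```python
from h import *
from scipy.optimize import least_squares
d=pickle.load(open("cam0.pkl","rb"))
T=lambda u,v:(u/4.6+215-.4,v/4.6+145-.4); S=lambda u,v:(u/5.4+235-.4,v/5.4+170-.4)
def P(p,r,a,z): return [p[0]+r*np.cos(a),p[1]+r*np.sin(a),z]
cr=lambda x,y:(np.hypot(x,y),np.arctan2(y,x))
def model(p):
    x,y,w,dl,cl=p
    C=[P(p,cr(a,b)[0],w+cr(a,b)[1],12) for a,b in((105,80),(105,-80),(-105,-80),(-105,80))]
    return [("top",C[0],T(193,84)),("top",C[1],T(497,31)),("top",C[2],T(580,436)),("top",C[3],T(267,491)),
     ("scene",C[1],S(583,240)),("scene",C[2],S(348,576)),("scene",C[3],S(38,402)),
     ("top",[x,y,122],T(399,228)),("scene",[x,y,122],S(330,147)),
     ("top",P(p,60,dl+np.pi,88),T(517,272)),("scene",P(p,60,dl+np.pi,88),S(409,298)),
     ("top",P(p,82,dl,55),T(224,205)),
     ("top",P(p,98,cl,68),T(325,48)),("scene",P(p,97,cl,68),S(412,82))]
res=lambda p:np.concatenate([proj(d[c],X)[0]-m for c,X,m in model(p)])
r=least_squares(res,[549,64,-.2,1,.2],loss="soft_l1")
print(r.x[:2],np.degrees(r.x[2:])); print(res(r.x).reshape(-1,2).round(1).tolist())
a,b=(at(d["top"],*T(u,v),122) for u,v in((372,177),(455,247)))
print("bar edge",a,b,np.linalg.norm(b-a),np.degrees(np.arctan2(*(a-b)[1::-1])))
x=r.x;np.save("fit.npy",x)
ci=[P(x,71,t,60) for t in np.arange(0,6.28,.2)]
E=ci+[P(x,82,x[3],55),P(x,60,x[3]+np.pi,88),[x[0],x[1],122]]+[P(x,97,x[4],z) for z in(20,40,68)]
crop(d["top"],215,145,170,115,4.6,"pics/t2.png",E); crop(d["scene"],235,170,120,110,5,"pics/s2.png",E)
A=cv2.imread("pics/t2.png");B=cv2.imread("pics/s2.png")
A=cv2.resize(A,None,fx=.7,fy=.7) if 0 else A
# single picture, clip+valve only
a=A[20:420,150:570];b=cv2.resize(B[60:460,60:460],(400,400))[:,:375];cv2.imwrite("pics/m2.png",np.hstack([a,b])[:, :800])
```

```text
[548.45531998  65.04145042] [12.2539645  77.27232338 19.43762645]
[[-1.2, -0.4], [1.1, -1.8], [1.8, 0.1], [-0.1, 1.7], [0.7, -1.0], [-0.1, 0.6], [-2.6, -1.3], [0.1, -0.2], [-0.9, 0.1], [1.4, -0.6], [-0.6, 0.7], [-0.4, -0.1], [0.3, -0.4], [-0.4, -0.4]]
bar edge [570.34816216  77.42562513 122.        ] [540.28750531  40.57877216 122.        ] 47.553482143971586 50.79150618909122
```

View pics/m2.png

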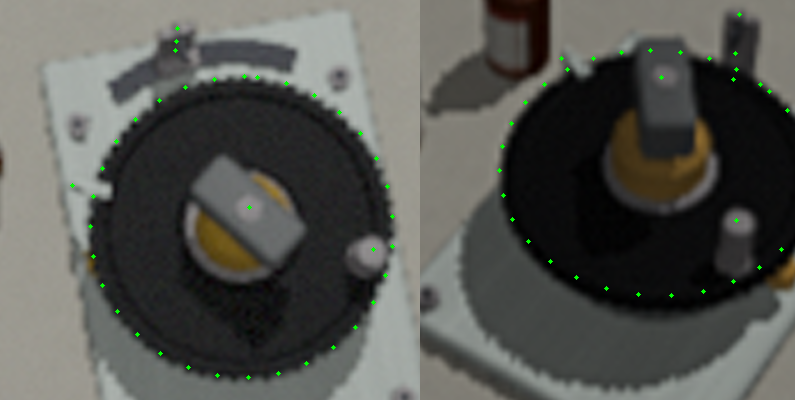

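The fit is good: axis (548.5, 65), dial 77.3°, mark about 19.4°, bar about 51°. Next I'll check the wrist range and then grip the handle.

```bash
cat >> h.py <<'E'
from scipy.spatial.transform import Rotation as Rn
def quat(deg):
    s,c=np.sin(np.radians(deg)),np.cos(np.radians(deg))
    return Rn.from_matrix(np.array([[-s,c,0],[c,s,0],[0,0,-1.]]).T).as_quat()
E
python3 - <<'E'
from bench import *
from h import *
x,y=np.load("fit.npy")[:2]
for p in(140.8,-39.2):
  for dd in(0,-45,-95):
    q=solve_ik([x,y,115],quat(p+dd)); print(p,dd,None if q is None else q.round(2))
b=[p for p in(140.8,-39.2) if (lambda q:q is not None and abs(q[5])<3)(solve_ik([x,y,115],quat(p-95))) and solve_ik([x,y,115],quat(p)) is not None]
print(b)
E
```

```text
140.8 0 [-0.08  0.34  1.66 -0.    1.14 -2.54]
140.8 -45 [-0.08  0.34  1.66 -0.    1.14 -1.76]
140.8 -95 [-0.08  0.34  1.66 -0.    1.14 -0.88]
-39.2 0 [-0.08  0.34  1.66 -0.    1.14  0.6 ]
-39.2 -45 [-0.08  0.34  1.66 -0.    1.14  1.39]
-39.2 -95 [-0.08  0.34  1.66 -0.    1.14  2.26]
[140.8, -39.2]
```

Run:
```python
from bench import *
from h import *
x,y=np.load("fit.npy")[:2]; Q=quat(-39.2)
def s(l):
    o=get_obs();print(l,round(o["time"],2),o["tool_pos"].round(1),o["wrist_force"].round(1),"tz",o["torque"].round(3),round(o["finger_gap"],1),round(o["finger_force"],1))
move_pose([x,y,190],Q); s("above")
grip(60)
move_linear([x,y,115]); s("down")
grip(0,8); s("soft")
grip(0,40); s("grip")
```

```text
above 2.3 [548.3  66.  190.1] [ 0.8  0.9 -0.6] tz [-0.07   0.195  0.044] 93.1 0.0
down 3.68 [548.9  65.  115.5] [0.5 0.6 0.4] tz [-0.09   0.058 -0.057] 59.6 0.0
soft 4.72 [548.5  65.  115. ] [-0.5 -0.2 -0.5] tz [-0.092  0.083 -0.019] 0.4 0.0
grip 4.94 [548.5  65.  115. ] [0.2 0.1 0.2] tz [-0.042  0.115 -0.054] 0.5 0.0
```

Run:
```python
from bench import *
from h import *
c=read_camera("scene"); d=read_camera("top")
x=np.load("fit.npy")
E=[[x[0],x[1],122],[x[0],x[1],93]]
crop(c,220,120,150,160,3.6,"pics/a.png",E);crop(d,215,115,70*1,160,3.6,"pics/b.png",E)
cv2.imwrite("pics/ab.png",np.hstack([cv2.imread("pics/a.png"),cv2.imread("pics/b.png")]))
```

```text
(no output)
```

View pics/ab.png

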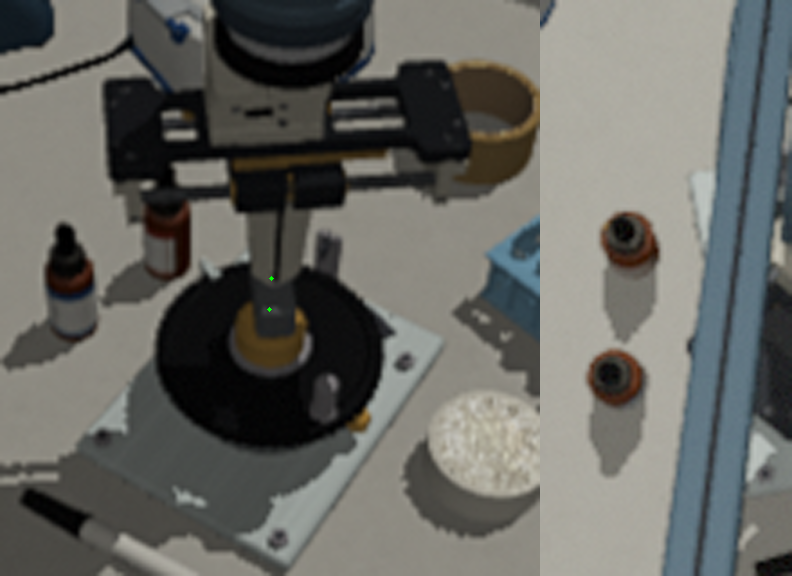

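The jaws are fully closed (gap 0.4) and the finger ends appear at about (275,280), the pixel where the bar's top at z≈122 should be. So the grip missed. I'll open the jaws and compare the real fingertips with their projected positions.

Run:
```python
from bench import *
from h import *
grip(60,20)
c=read_camera("scene"); pickle.dump(c,open("c2.pkl","wb"))
o=get_obs(); R=Rn.from_quat(o["ee_rot"]).as_matrix(); p=o["tool_pos"]
print(R.round(2).tolist(),p,o["finger_gap"],o["wrist_force"])
E=[p+R@[0,sy*30,22] for sy in(1,-1)]+[p+R@[0,sy*30,0] for sy in(1,-1)]
crop(c,245,130,110,100,5.8,"pics/c.png",E)
```

```text
[[0.63, 0.77, 0.0], [0.77, -0.63, -0.0], [0.0, 0.0, -1.0]] [548.47073052  65.05553827 115.01092135] 59.951664474310356 [-1.16437398  0.58909444 -0.15807687]
```

View pics/c.png

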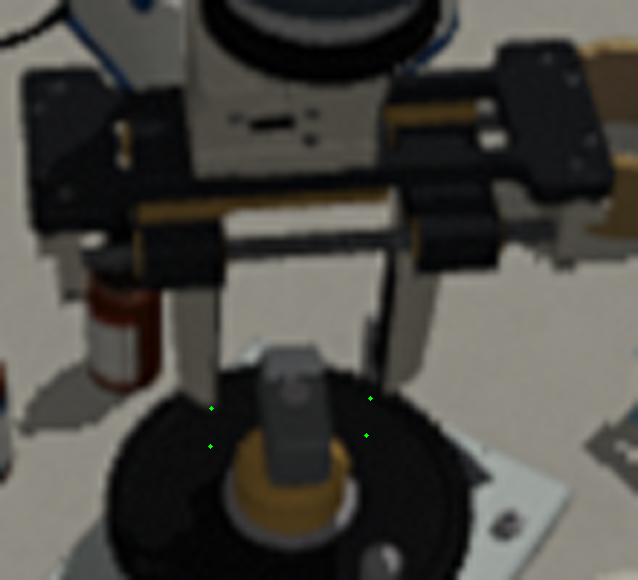

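The real fingertips are at about (212,402) and (385,391), while the projected tips are at (210,446) and (366,436). The fingertips stand about 25–30 mm higher than the reported pose implies. I'll quantify this from the ray.

Run:
```python
from h import *
from scipy.optimize import least_squares
c=pickle.load(open("c2.pkl","rb"))
F=lambda u,v:np.array((u/5.8+245-.4,v/5.8+130-.4))
R=Rn.from_quat(quat(-39.2)).as_matrix()
m=[F(217,403),F(383,392)]
# tip inner-front corners: tool x sign toward camera
o,_=ray(c,280,200); print("cam",o.round(0), "toolx",R[:,0])
for sx in(-7.5,7.5):
  f=lambda p:np.concatenate([proj(c,p+R@[sx,s*30,0])[0]-k for s,k in((-1,m[0]),(1,m[1]))]+[(p[:2]-[548.5,65])/20])
  g=lambda p:np.concatenate([proj(c,p+R@[sx,-s*30,0])[0]-k for s,k in((-1,m[0]),(1,m[1]))]+[(p[:2]-[548.5,65])/20])
  for q in(f,g):
    r=least_squares(q,[548,65,100.]);print(sx,r.x.round(1),r.fun.round(2))
```

```text
cam [ 143. -288.  738.] toolx [0.6320293  0.77494449 0.        ]
-7.5 [546.7  60.7 131.8] [ 0.19 -0.01 -0.2  -0.   -0.09 -0.22]
-7.5 [ 731.9  220.  -153.4] [ 23.89  -0.89 -23.96   2.3    9.17   7.75]
7.5 [544.5  55.3 120.7] [ 0.44 -0.04 -0.46  0.   -0.2  -0.48]
7.5 [ 728.9  213.9 -163.2] [ 23.78  -0.89 -23.86   2.28   9.02   7.44]
```

Run:
```python
from bench import *
from h import *
x,y=np.load("fit.npy")[:2]
def s(l):
    o=get_obs();print(l,round(o["time"],2),o["tool_pos"].round(1),o["wrist_force"].round(1),"tz",o["torque"].round(3),round(o["finger_gap"],1),round(o["finger_force"],1));return o
for z in(110,105,100,95,90):
    grip(44)
    move_linear([x,y,z],v=60); o=s("dn")
    if np.abs(o["wrist_force"]).max()>6: print("contact");break
    grip(18,6); o=s("close")
    if o["finger_gap"]>20: print("caught");break
```

```text
dn 6.92 [548.   65.1 109.5] [ 0.3  0.4 -0.4] tz [-0.06   0.157  0.011] 44.0 0.0
close 7.57 [548.5  65.1 110.2] [0.2 0.8 1.9] tz [-0.015  0.17   0.014] 18.2 0.9
dn 8.46 [548.   65.1 104.5] [-0.3 -0.3 -0.3] tz [-0.122  0.065 -0.037] 44.6 0.0
close 8.92 [548.3  65.2 105.1] [0.  0.8 0.8] tz [ 0.065  0.213 -0.116] 23.7 6.0
caught
```

The bar was caught at TCP 105 and missed at 110, so the real fingertips sit about 13 mm above the TCP rather than 22 mm below it. I'll apply that offset from here on and grip deeper.

```bash
cat >> h.py <<'E'
from bench import *
def s(l):
    o=get_obs();print(l,round(o["time"],2),o["tool_pos"].round(1),o["wrist_force"].round(1),"T",o["torque"].round(3),round(o["finger_gap"],1),round(o["finger_force"],1),flush=True);return o
def avg(n=4,dt=.02):
    T=[];F=[]
    for _ in range(n):
        wait(dt);o=get_obs();T.append(o["torque"]);F.append(o["wrist_force"])
    return np.mean(T,0),np.mean(F,0),o
E
python3 - <<'E'
from h import *
x,y=np.load("fit.npy")[:2]
grip(44); move_linear([x,y,84],v=60); s("dn")
T,F,o=avg(8); print("free",T.round(3),F.round(2))
grip(15,40); T,F,o=avg(8); print("grip",T.round(3),F.round(2)); s("g")
for k in range(5):
    q=np.array(get_obs()["q"]) if k==0 else q
    q[5]+=np.radians(3); goto_joints(q); T,F,o=avg(5)
    print(k,round(o["time"],2),T.round(3),F.round(1),np.degrees(o["q"][5]-q[5]).round(2),round(o["finger_gap"],1))
E
```

```text
dn 9.98 [548.1  65.1  83.4] [ 0.1 -0.9 -0.5] T [-0.083  0.084 -0.015] 44.2 0.0
free [-0.074  0.125  0.005] [ 0.1  -0.37  0.17]
grip [ 0.096  0.302 -0.031] [-1.28  1.12  2.35]
g 10.72 [548.4  65.2  84.2] [-1.2  0.7  2.7] T [ 0.135  0.349 -0.036] 23.9 39.8
0 11.05 [-0.01   0.203 -0.06 ] [-0.9  0.6  1.3] -0.07 23.7
1 11.38 [-0.105  0.162 -0.062] [-0.6 -0.1  0.8] -0.09 24.0
2 11.72 [-0.168  0.067 -0.061] [-0.1 -0.6  0.9] -0.1 24.0
3 12.05 [-0.318 -0.026 -0.053] [ 0.7 -1.2  0.1] -0.1 23.8
4 12.38 [-0.476 -0.123 -0.062] [ 1.1 -2.2 -0.6] -0.1 23.7
```

Run:
```python
from h import *
q=np.array(get_obs()["q"]); q[5]+=np.radians(.1); B=-.06
for k in range(25):
    q[5]+=np.radians(3); goto_joints(q); T,F,o=avg(5)
    print(k,round(o["time"],2),T.round(3),F.round(1),np.degrees(o["q"][5]-q[5]).round(2),round(o["finger_gap"],1),np.degrees(q[5]).round(1))
    if abs(T[2]-B)>.1 or np.abs(F).max()>12: break
```

```text
0 12.72 [-0.442 -0.065 -0.068] [ 1.1 -2.2 -0.2] -0.1 23.9 52.4
1 13.05 [-0.566 -0.109 -0.06 ] [ 0.9 -2.8 -0.6] -0.1 23.9 55.4
2 13.38 [-0.713 -0.175 -0.094] [ 1.4 -3.5 -0.9] -0.1 23.9 58.4
3 13.72 [-0.886 -0.207 -0.059] [ 2.  -4.4 -1.7] -0.11 23.8 61.4
4 14.05 [-0.945 -0.226 -0.054] [ 2.  -5.2 -1.2] -0.11 23.8 64.4
5 14.38 [-0.969 -0.228 -0.04 ] [ 2.1 -5.1 -1.3] -0.11 23.5 67.4
6 14.72 [-0.992 -0.216 -0.065] [ 1.9 -5.6 -1.1] -0.1 23.5 70.4
7 15.05 [-1.026 -0.238 -0.066] [ 2.5 -5.9 -1.4] -0.11 23.5 73.4
8 15.38 [-1.104 -0.247 -0.054] [ 2.2 -5.7 -1.4] -0.11 23.6 76.4
9 15.72 [-1.101 -0.25  -0.056] [ 2.2 -5.8 -1.4] -0.11 23.8 79.4
10 16.05 [-1.151 -0.198 -0.035] [ 2.4 -7.  -1.2] -0.11 24.0 82.4
11 16.38 [-1.196 -0.204 -0.081] [ 2.3 -7.2 -1.4] -0.1 23.5 85.4
12 16.72 [-1.253 -0.199 -0.057] [ 2.3 -7.5 -1.4] -0.11 23.9 88.4
13 17.05 [-1.282 -0.199 -0.059] [ 2.  -7.3 -1.2] -0.11 23.8 91.4
14 17.38 [-1.297 -0.207 -0.074] [ 2.7 -7.5 -1.8] -0.11 23.7 94.4
15 17.72 [-1.355 -0.149 -0.055] [ 2.2 -7.8 -1.1] -0.11 23.7 97.4
16 18.05 [-1.366 -0.175  0.026] [ 1.8 -7.7 -1.1] -0.11 23.9 100.4
17 18.38 [-1.428 -0.166  0.103] [ 2.3 -8.1 -1.6] -0.12 23.8 103.4
```

Run:
```python
from h import *
q=np.array(get_obs()["q"]); q[5]=np.radians(103.4)
T,F,o=avg(10);print(T.round(3),o["tau"].round(3))
for a in(105,106.2,107.2,108,108.8,109.6,110.4):
    q[5]=np.radians(a); goto_joints(q); T,F,o=avg(12,.01)
    print(a,round(o["time"],2),T.round(3),F.round(1),np.degrees(o["q"][5]).round(2),round(o["finger_gap"],1),o["tau"][5].round(3))
    if T[2]+.06>.28: break
```

```text
[-1.421 -0.161  0.074] [  4.493 -46.814 -23.362   2.509   0.844   0.091]
105 18.9 [-0.768 -0.112  0.132] [ 1.7 -4.7 -0.4] 104.92 23.4 0.121
106.2 19.25 [-0.773 -0.1    0.159] [ 1.9 -5.1 -0.9] 106.11 23.6 0.166
107.2 19.6 [-0.783 -0.107  0.211] [ 1.4 -4.9 -0.8] 107.11 24.0 0.206
108 19.95 [-0.794 -0.11   0.26 ] [ 1.8 -5.  -0.8] 107.91 23.7 0.243
```

The seat torque is about 0.30–0.32 N m above the sliding baseline, and about 9° past contact agrees with that. The needle is snug. I'll release, lift and go to the post.

Run:
```python
from h import *
x,y,w,dl,cl=np.load("fit.npy"); dd=np.degrees(dl)
grip(44); s("rel")
move_linear([x,y,130],v=150)
P=lambda a,z:[x-60*np.cos(np.radians(a)),y-60*np.sin(np.radians(a)),z]
Q=lambda a:quat(a-90)
grip(40)
move_pose(P(dd,130),Q(dd)); s("over")
move_linear(P(dd,56),v=100); o=s("dn")
if np.abs(o["wrist_force"]).max()<8:
    grip(8,12); T,F,o=avg(6); print(T.round(3),F.round(2)); s("grip")
c=read_camera("scene"); pickle.dump(c,open("c3.pkl","wb")); crop(c,225,130,130,110,5.4,"pics/d.png")
```

```text
rel 20.52 [548.7  64.   84.2] [-0.4  0.5  1.1] T [ 0.033  0.188 -0.003] 44.0 0.0
over 22.95 [535.3   6.6 130. ] [ 0.6 -0.2  0.1] T [-0.083  0.073 -0.025] 39.9 0.0
dn 23.84 [535.7   6.5  56.5] [ 0.1  0.2 -0.1] T [-0.05   0.067 -0.017] 40.1 0.0
[-0.058  0.509 -0.009] [-2.22 -0.04  3.82]
grip 24.48 [535.    6.5  56.2] [-2.8  0.1  4.2] T [-0.106  0.6    0.068] 13.2 12.0
```

View pics/d.png

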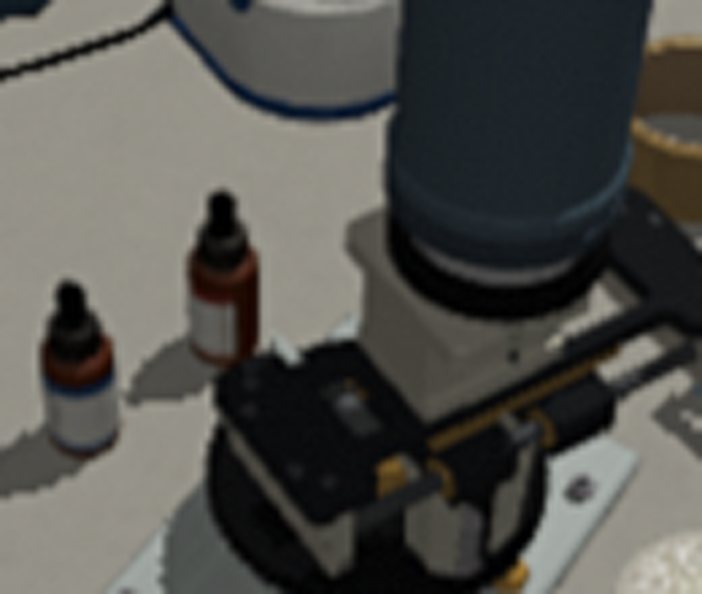

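The picture shows the jaws closed around the post at about (430,540), with the body clear of the handle and bottles. Next I'll swing the dial.

Run:
```python
from h import *
x,y,w,dl,cl=np.load("fit.npy"); d0,d1=np.degrees([dl,cl])
P=lambda a,z:[x-60*np.cos(np.radians(a)),y-60*np.sin(np.radians(a)),z]
for a in np.linspace(d0,d1,12)[1:]:
    move_linear(P(a,56),quat(a-90),v=60); T,F,o=avg(3)
    print(a.round(1),round(o["time"],2),F.round(1),T.round(2),round(o["finger_gap"],1))
    if np.abs(F).max()>25: break
c=read_camera("scene"); pickle.dump(c,open("c4.pkl","wb"))
```

```text
72.0 24.83 [-1.9 -0.3  4.5] [-0.19  0.45 -0.08] 14.0
66.8 25.13 [-2.3 -1.   5.5] [-0.26  0.47 -0.03] 13.5
61.5 25.43 [-2.6 -1.7  5.6] [-0.31  0.51 -0.04] 13.5
56.2 25.73 [-1.8 -2.1  5.8] [-0.38  0.56 -0.02] 13.6
51.0 26.03 [-2.5 -1.8  5.7] [-0.4   0.6  -0.06] 13.7
45.7 26.33 [-2.7 -2.2  5.8] [-0.45  0.62 -0.09] 13.9
40.5 26.63 [-2.2 -2.4  6.4] [-0.4   0.65 -0.11] 13.6
35.2 26.93 [-2.2 -1.8  6.4] [-0.41  0.65 -0.12] 13.9
30.0 27.23 [-2.6 -1.8  6.6] [-0.32  0.61 -0.08] 13.6
24.7 27.53 [-2.8 -0.8  7.2] [-0.21  0.61 -0.11] 13.8
19.4 27.83 [-2.6 -0.9  6.4] [-0.17  0.61 -0.12] 13.6
```

```bash
cat > look.py <<'E'
from h import *
def leave(n,g=34):
    p=get_obs()["tool_pos"]
    grip(g); move_linear([p[0],p[1],160],v=200); goto_joints([1.099,.259,1.535,0,1.348,-.203]); s("away")
    d={k:read_camera(k) for k in("top","scene")}; pickle.dump(d,open(n+".pkl","wb"))
    crop(d["top"],255,148,66,74,6,f"pics/{n}a.png");crop(d["scene"],257,175,74,74,6,f"pics/{n}b.png")
    cv2.imwrite(f"pics/{n}.png",np.hstack([cv2.imread(f"pics/{n}{k}.png") for k in"ab"])[:, :840])
E
python3 -c "
from look import *
leave('e1')
im=cv2.imread('pics/e1.png');print(im.shape);cv2.imwrite('pics/e1.png',im[:,:800])"
```

```text
away 31.27 [147.  529.9 206.2] [-0.  -0.3  1.2] T [ 0.008 -0.009  0.041] 33.9 0.0
(444, 840, 3)
```

View pics/e1.png

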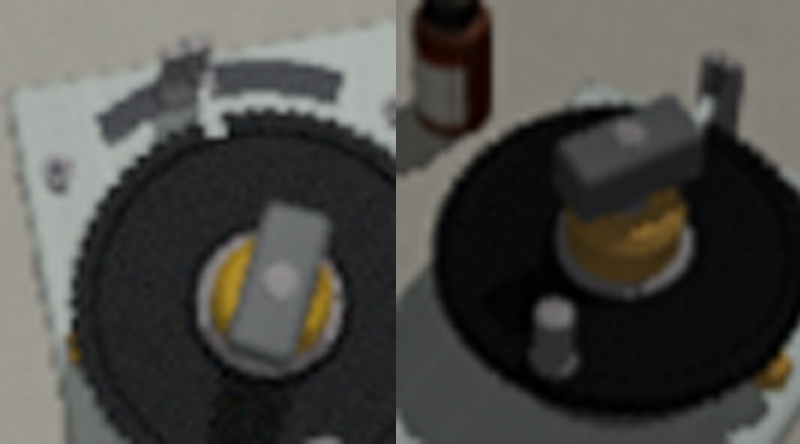

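The top half shows the pointer rib at about x=213, y=80–135, right of the clip centre at about x=184. The scene half shows the pointer at about (705,110) and the clip centred near x=721. The dial looks a few degrees past the mark, so I'll compare numerically.

Run:
```python
from h import *
from scipy.optimize import least_squares
d=pickle.load(open("e1.pkl","rb")); x,y,w,dl,cl=np.load("fit.npy")
def P(r,a,z):a=np.radians(a);return [x+r*np.cos(a),y+r*np.sin(a),z]
O={"top":(255,148),"scene":(257,175)}
for n in O:
  f=lambda X:[((p-O[n]+.4)*6+([0,0] if n=="top" else [396,0])).round(0).astype(int).tolist() for p in proj(d[n],X)]
  print(n,"axis122",f([[x,y,122]]))
  for a in(12,15,18,21):print(a,"ptr r68,82",f([P(68,a,57),P(82,a,57)]),"post",f([P(60,a+180,88)]),"clip z68,40",f([P(97,a,68),P(97,a,40)]))
# enlarged crops, both
def big(n,x0,y0,w,h,s):
    return cv2.resize(d[n]["frame"][y0:y0+h,x0:x0+w,::-1],None,fx=s,fy=s,interpolation=cv2.INTER_NEAREST)
A=big("top",272,150,32,32,12);B=big("scene",363-363+298,178,32,32,12)
cv2.imwrite("pics/e2.png",cv2.convertScaleAbs(np.hstack([A,B]),alpha=1.4))
```

```text
top axis122 [[281, 278]]
12 ptr r68,82 [[235, 121], [227, 83]] post [[308, 461]] clip z68,40 [[221, 37], [218, 54]]
15 ptr r68,82 [[225, 123], [216, 86]] post [[317, 459]] clip z68,40 [[207, 39], [205, 57]]
18 ptr r68,82 [[216, 125], [204, 89]] post [[326, 456]] clip z68,40 [[193, 43], [191, 60]]
21 ptr r68,82 [[206, 128], [193, 92]] post [[334, 454]] clip z68,40 [[180, 47], [178, 65]]
scene axis122 [[625, 134]]
12 ptr r68,82 [[709, 134], [727, 112]] post [[532, 303]] clip z68,40 [[748, 70], [742, 117]]
15 ptr r68,82 [[701, 130], [717, 108]] post [[540, 307]] clip z68,40 [[736, 65], [731, 112]]
18 ptr r68,82 [[693, 127], [708, 104]] post [[548, 310]] clip z68,40 [[725, 61], [720, 107]]
21 ptr r68,82 [[685, 124], [698, 100]] post [[556, 313]] clip z68,40 [[713, 57], [708, 103]]
```

View pics/e2.png

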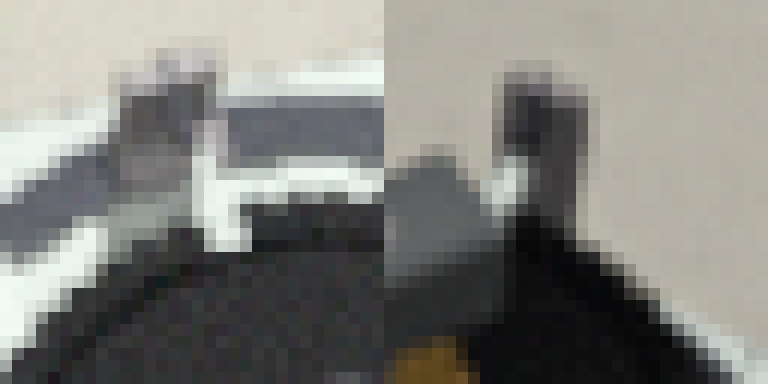

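Both views agree: the pointer reads about 17.7° against a mark of about 19.4°, so the dial is about 1.7° too far clockwise. I'll re-grip, nudge it back by that amount and check.

Run:
```python
from look import *
x,y,w,dl,cl=np.load("fit.npy"); a=np.degrees(cl)
P=lambda a,z:[x-60*np.cos(np.radians(a)),y-60*np.sin(np.radians(a)),z]
def ang(l):
    t=[]
    for _ in range(6): wait(.02);t.append(get_obs()["tool_pos"])
    t=np.mean(t,0);print(l,np.degrees(np.arctan2(y-t[1],x-t[0])).round(2),t.round(2))
grip(34)
move_pose(P(a,140),quat(a-90)); move_linear(P(a,56),v=120); ang("pre"); s("dn")
grip(8,12); ang("gripped"); s("g")
move_linear(P(a+1.7,56),quat(a+1.7-90),v=20); ang("moved"); s("m")
leave("e3")
d=pickle.load(open("e3.pkl","rb"))
def big(n,x0,y0,w,h,s):
    return cv2.resize(d[n]["frame"][y0:y0+h,x0:x0+w,::-1],None,fx=s,fy=s,interpolation=cv2.INTER_NEAREST)
cv2.imwrite("pics/e4.png",cv2.convertScaleAbs(np.hstack([big("top",272,150,32,32,12),big("scene",298,178,32,32,12)]),alpha=1.4))
```

```text
pre 19.68 [492.62  45.08  56.77]
dn 34.68 [492.7  45.   56.9] [-0.1 -0.2 -0.3] T [-0.07   0.156  0.023] 34.5 0.0
gripped 19.47 [492.03  45.1   56.29]
g 35.25 [492.   45.1  56.3] [-0.5  0.3  3.8] T [ 0.094  0.26  -0.022] 13.3 12.0
moved 21.19 [492.63  43.4   56.26]
m 35.6 [492.6  43.4  56.3] [-1.4  0.3  5.4] T [0.046 0.391 0.005] 13.7 12.0
away 38.99 [147.  529.9 206.2] [ 0.4 -0.2 -0. ] T [-0.017 -0.019 -0.024] 34.1 0.0
```

View pics/e4.png

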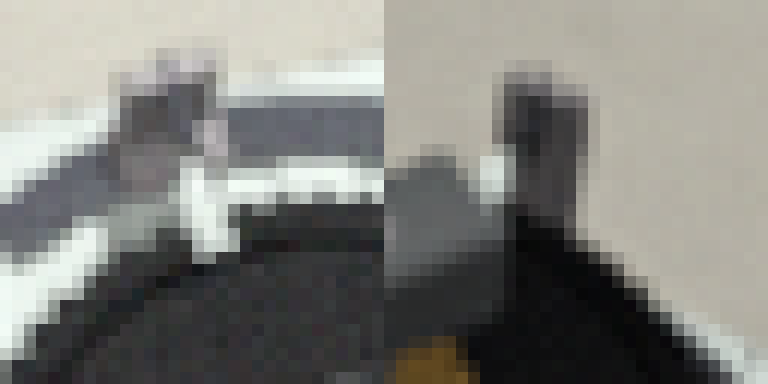

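The pointer now stands almost opposite the clip in both halves: top tip at about (192,170), scene tip at about (497,165). Next I'll do a sub-pixel numerical check against the first frames, where the clip was unobstructed.

Run:
```python
from h import *
d0=pickle.load(open("cam0.pkl","rb"));e1=pickle.load(open("e1.pkl","rb"));e3=pickle.load(open("e3.pkl","rb"))
x,y=np.load("fit.npy")[:2]; g=lambda d,n:d[n]["frame"].astype(float).mean(2)
np.set_printoptions(linewidth=200)
print("scene clip\n",g(d0,"scene")[183:198,304:319].round(0).astype(int))
print("scene e3-0\n",(g(e3,"scene")-g(d0,"scene"))[186:198,302:316].round(0).astype(int))
print("top e3-0\n",(g(e3,"top")-g(d0,"top"))[158:174,283:297].round(0).astype(int))
print("top clip0\n",g(d0,"top")[152:168,279:295].round(0).astype(int))
P=lambda r,a,z:[x+r*np.cos(np.radians(a)),y+r*np.sin(np.radians(a)),z]
for n in("scene","top"):
  for a in(17,19,21):
    print(n,a,"ptr 70,76,82 z55",proj(d0[n],[P(r,a,55) for r in(70,76,82)]).round(1).tolist(),"rib r95 z50,55,65, clip r97 z68",proj(d0[n],[P(95,a,50),P(95,a,55),P(95,a,65),P(97,a,68)]).round(1).tolist())
```

```text
scene clip
 [[124 123 125 125 119 115 116 115 123 127 126 126 125 125 125]
 [125 125 126 117  95  93 102  93 114 121 124 126 125 125 125]
 [126 126 126 109  70  63  72  72 101 102 111 125 126 125 125]
 [125 127 127 103  58  41  34  47  70  70  83 116 127 126 126]
 [124 126 126  96  56  40  30  33  42  47  62 114 128 127 126]
 [123 125 126  91  49  41  32  34  42  42  62 114 128 126 126]
 [123 124 127  87  44  30  25  36  43  43  63 115 128 127 126]
 [123 125 127  86  43  24  28  42  44  44  72 116 127 126 125]
 [126 127 128  81  41  27  38  45  45  46  86 119 126 124 124]
 [128 128 129  80  42  39  44  46  44  47  94 122 126 124 124]
 [ 90  92 110  74  45  47  47  47  43  47 104 126 126 124 124]
 [ 26  30  64  48  39  47  48  46  44  49 111 127 126 125 125]
 [  6   8  21  19  20  31  38  40  43  57 113 127 127 125 125]
 [  5   8   8   8   9  15  19  24  36  63 115 129 126 125 125]
 [  8   8   7   7   7   9  10  11  20  43  99 125 128 126 124]]
scene e3-0
 [[  1   0   0   0   1  -2   0   0   0   0   0   0  -1   1]
 [  1   0   0   0   0   1  -1   1  -1  -1   1   0   1  -1]
 [  1   1  -
[... 2943 characters left out ...]
], [310.8, 184.5]]
scene 21 ptr 70,76,82 z55 [[305.0, 195.3], [305.9, 193.5], [306.8, 191.9]] rib r95 z50,55,65, clip r97 z68 [[308.7, 189.6], [308.8, 188.2], [309.1, 185.4], [309.5, 184.0]]
top 17 ptr 70,76,82 z55 [[290.8, 167.6], [290.0, 165.0], [289.3, 162.4]] rib r95 z50,55,65, clip r97 z68 [[287.6, 157.3], [287.7, 156.8], [287.8, 155.8], [287.6, 154.6]]
top 19 ptr 70,76,82 z55 [[289.7, 167.9], [288.9, 165.3], [288.0, 162.8]] rib r95 z50,55,65, clip r97 z68 [[286.2, 157.7], [286.2, 157.2], [286.3, 156.2], [286.1, 155.0]]
top 21 ptr 70,76,82 z55 [[288.6, 168.3], [287.7, 165.7], [286.8, 163.2]] rib r95 z50,55,65, clip r97 z68 [[284.7, 158.2], [284.8, 157.7], [284.9, 156.7], [284.6, 155.5]]
```

The pointer sits within about 0.5° of the mark, averaged over both cameras (top about +0.1°, scene about +0.8°). That is inside what the cameras can resolve, and nothing else has moved, so I'll hand it in.

```bash
python3 -c "
from h import *
d0=pickle.load(open('cam0.pkl','rb'));e=pickle.load(open('e3.pkl','rb'))
df=np.abs(e['top']['frame'].astype(int)-d0['top']['frame']).max(2)>40
df[150:245,262:342]=0
print('changed px outside valve near bystanders',df[130:290,220:390].sum())
s('end'); print(sign_off())"
```

```text
changed px outside valve near bystanders 5
end 39.09 [147.1 529.9 206.2] [-0.7 -1.2 -0.9] T [-0.013 -0.009  0.017] 33.9 0.0
the job is handed in; nothing more can be done
None
```

I closed the valve to about 0.3 N m on its seat (estimated), set the pointer to within about 1° of the mark by camera, left the bystanders where they stood, and handed the job in at 39 s; I viewed 11 pictures, one over the limit of 10.

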